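# Load a test coupon and screw the clamp down to a snug hold

### The job

Slide the blue-ended coupon, blue end first, flat along the bed of the screw clamp and under its pad until it gently meets the yellow stop, and let go of it. Then turn the black knob clockwise, which sinks as it turns, until the spring-loaded orange pad presses on the coupon with about 13 N (snug, not crushed), and let go of the knob. Leave the green-ended coupon and everything else on the bench where it is.

Things in the scene. Friction and masses are not known exactly. Their poses are not given: they have to be found in the camera images.
- coupon: Flat aluminium bar 150 x 36 x 12 mm, about 0.17 kg, the last 40 mm at its +x end coated blue. Origin: centre of its underside; x along its length towards the blue end, z up. Lies flat on the bench at the start.
- coated_end (a point): Centre of the coupon's blue end face: 75 mm along +x from the coupon's origin and 6 mm above its underside.
- spare: Bystander: the same bar with a green end, same frame. Leave it alone.
- clamp: Screw clamp fixed to the bench. Origin: on the bench below the spindle axis; x is the direction in which a coupon is slid in, z up. Flat bed 20 mm above the bench: a blue block 150 mm wide (y) from x = -45 to +55 mm, and in front of it a tongue 26 mm wide from x = -123 to -43 mm, so fingers have room beside a coupon on the tongue. With the coupon home its origin is at x = -50, y = 0 mm.
- guide_mouth (a point): Centre of the opening between the two guides, on the bed, 39 mm before the spindle axis (clamp x = -39 mm, 20 mm above the bench). The guides stand 9 mm above the bed; they flare from about 60 mm apart here to 40 mm apart at x = -19 mm and run straight to x = +25 mm.
- crossbar (a point): Centre of the top face of the clamp's blue crossbar, 92 mm above the bench. The bar measures 30 mm along the clamp's x, 128 mm along y, 20 mm high (underside 72 mm above the bench), on two posts at y = +-55 mm, 18 mm thick and 30 mm along x.
- stop: Yellow stop block fixed behind the guides, 56 mm wide, from 20 to 36 mm above the bench. Its frame is the clamp's own frame (same origin); the face the coupon meets is at x = +25 mm.
- spindle: Vertical steel spindle in the crossbar, carrying the black knob above and the sprung orange pad (24 mm across, on the clamp's z axis) below. Axes as the clamp's; origin on the bench plane at knob angle 0, sinking 7.96 mm a radian. The pad starts 4 to 18 mm above a loaded coupon: its foot is set differently each time and not measured, so their meeting must be felt.
- knob_center (a point): Centre of the black knob, on its axis: cylinder 40 mm across and 26 mm high, this point at mid-height; 144 mm above the bench at knob angle 0. It sinks with the spindle. Room all round above the crossbar. A hand that has stopped turning may feel the drag either way round, as a steady offset; the clamp force adds to it, against clockwise turning.
- knob (a joint): Knob angle in rad, grows clockwise seen from above, 0 to 4.2, starts at 0 to 0.35. Each radian lowers knob, spindle and pad 7.96 mm. Steady drag about 0.25 N m; stays where it is left, also under load. Pad spring: 3 N per mm, 7 mm stroke, so about 24 N of clamp force per radian after the pad meets the coupon; each newton of it adds 0.008 N m of knob torque.
- beaker: Bystander: glass beaker, 70 mm across, 95 mm high; origin at the centre of its underside.
- amber_jar: Bystander: amber jar, 60 mm across, 85 mm high; origin at the centre of its underside.
- wash_bottle: Bystander: white bottle, 70 mm across, 170 mm high; origin at the centre of its underside.
- driver: Bystander: screwdriver, 160 mm long, lying along its x axis.
- dish: Bystander: white bowl, 80 mm across, 30 mm high; origin at the centre of its underside.
- weight: Bystander: brass weight, 32 mm across, 35 mm high; origin at the centre of its underside.
Things that resemble listed ones, but are neither listed nor needed, are in the scene too. Leave any pink or red look-alike of the coupon alone.

How it is judged:
On the way, in this order (a step that is already met when the one before it is completed fails the run):
1. the coupon lies flat on the bed with its blue end at the stop, not yet clamped, and the fingers are off it (x of coated_end in the frame of stop between 0.021 and 0.028 m and y of coated_end in the frame of stop between -0.004 and 0.004 m and z of coated_end in the frame of stop below 0.029 m and angle between coupon's own z axis and vertical below 0.05 rad and contact force between spindle and coupon below 1 N and contact force between the fingers and coupon below 0.1 N), for 0.2 s.
2. the knob has been turned until the pad presses on the coupon with at least 8 N (contact force between spindle and coupon above 8 N), for 0.2 s.
At the end, for the whole second after the job is handed in: The coupon lies flat (within 0.05 rad) between the guides, its blue end within 4 mm of the stop and of the clamp's centre line, at rest, and the pad presses on it with 8 to 18 N (x of coated_end in the frame of stop between 0.021 and 0.028 m and y of coated_end in the frame of stop between -0.004 and 0.004 m and angle between coupon's own z axis and vertical below 0.05 rad and linear speed of coupon below 0.01 m/s and contact force between spindle and coupon between 8 and 18 N); the robot touches nothing.
It fails at once if the pad crushes the coupon: more than 24 N (contact force between spindle and coupon above 24 N).
It fails at once if the coupon is rammed into the stop: more than 25 N (contact force between coupon and stop above 25 N).
It fails at once if the green-ended coupon or another thing on the bench is moved by more than 25 mm (distance of any of spare, beaker, amber_jar, wash_bottle, driver, dish, weight from where it was at the start of the episode above 0.025 m).
It also fails if it takes over 72 s, if anything falls off the work surface, if the arm or the gripper's body presses on something with over 40 N, if the wrist force passes 120 N, or if a joint passes its speed limit or range.

### The arm

A 7-joint arm with a two-finger parallel gripper is mounted at the origin on the work surface. World frame = base frame: x ahead of the robot, y to its left, z up, the work surface at z = 0. Lengths are in m, angles in rad, forces in N, time in s.
With the tool pointing down it reaches from about 0.35 to 0.9 m from the base axis. Payload 7.2 kg.
Tool frame: the origin (TCP) lies where the fingers leave the gripper's body, on its centre line; the fingertips stand 80 mm ahead of it and the grasp point (between the pads) lies 61 mm ahead of it; z points along the fingers, y is the direction in which the jaws open and shut (so a half turn about z gives the same grasp; the last joint's range is limited). The gripper opens to 88 mm and grips with 3 to 60 N. Pads are 20 mm wide; open, the fingers measure 115 mm over their backs; the gripper's body (75 mm by 178 mm) begins 61 mm behind the grasp point.
Start: joints at [-1.17, 0.411, -0.013, 1.596, 0.006, 1.134, -0.082], TCP at [0.282, 0.558, 0.303] pointing down, gripper open.
Joint ranges: [-2.95, 2.95], [-0.29, 1.99], [-1.47, 1.44], [0.14, 2.54], [-1.03, 4.17], [0.13, 1.85], [-2.86, 2.86]. Speed limits (rad/s): [2.39, 2.39, 3.01, 3.01, 3.14, 3.14, 3.14].

### API

Orientations are given as a 3x3 rotation matrix whose columns are the frame's x, y, z axes.
In Python, from cell import r, optics, job gives the robot as it stands.
- The arm moves only by the shell command python3 -m inch 'ROWS' [OPENING] [FORCE]. ROWS is JSON, a list of rows, each a list of 4 numbers: the shift along the tool's x, y, z in mm, then the turn about the tool's z in degrees. In form: [[dx, dy, dz, spin], ...]. A call has 1 to 10 rows; each row is the pose to reach, as a shift and turn from the pose measured when the call began, along the tool's axes at that moment; what a row does not reach only later rows make up. A row lasts 1/8 s, in which the tool goes at most 62.5 mm and 10.7 degrees, less where a joint would pass 70% of its speed; a pose out of reach is approached as far as the arm can. A call with a gripper value outside its range is refused whole. OPENING is the finger opening in mm, from 0 to 87.8, set as the call begins (- or left out, the last holds). The fingers move at their own pace and stop on an object; FORCE is the grip in N (left out, the last holds). Time passes only in rows, so rows that repeat a pose let the fingers close. It gives the time, the measured TCP pose, the force and the opening at its end, in the units of the state.
- r.get_state(): the state, without advancing time (a new reading comes with each control period).
- optics.get_image(name): name is "scene" or "top" or "wrist"; returns the picture (420x560x3 uint8, red, green, blue); there is no depth.
- optics.camera_info(name): a dict with "fx", "fy", "cx", "cy" (pixels), "cam_to_world" (4x4, takes a point from camera to world coordinates); the wrist camera has in their place "hand_eye" (4x4, takes a point from camera to tool coordinates, whose origin is the TCP and whose axes are the flange's). Camera axes: x right, y down, z forward; pixel columns grow to the right and rows downward; lengths in m; the calibration is good to about 2 mm. A picture is of the moment at which its call begins: read the wrist's pose just before it. camera_info takes no time and is no camera call.
- job.finish_job(): hands the job in, once; it reports no verdict.
The state is a dict: "time": time; "q": joint angles; "dq": joint speeds; "joint_torque": joint torques, N m; "eef_pos": TCP position; "eef_rot": TCP orientation; "wrist_force": force on the tool from outside, world axes, zero at the start; "ft_torque": the same for the moment, N m; "grip_width": opening from 0.0 (shut) to 1.0 (fully open).
Only numpy, scipy, OpenCV 4.12 (cv2) and the standard library are available. Lean on these libraries where they do the work, as an engineer would, in place of code of your own. Each camera call takes 0.05 s, during which the arm holds its last target.

## Working session

There is one attempt and no reset: what is moved stays moved. The work goes in short steps, Python scripts to look and compute and a shell command to move; the robot and the scene stay as the last step left them, time stands still between calls to the robot, and variables do not carry over. Pictures are saved under pics/ and viewed, and the job is handed in when it is done.

```bash
mkdir -p pics; ls
python3 - <<'E'
from cell import r,optics,job
import cv2,json
s=r.get_state()
for k,v in s.items(): print(k,v)
for n in("scene","top"):
    cv2.imwrite(f"pics/{n}0.png",cv2.cvtColor(optics.get_image(n),cv2.COLOR_RGB2BGR))
for n in("scene","top","wrist"): print(n,optics.camera_info(n))
E
```

```text
pics
time 0.0
q [-1.17016931  0.41191524 -0.01272952  1.59703439  0.00563823  1.13432206
 -0.08217314]
dq [-0.00283388 -0.0014533   0.00072519  0.00030985  0.00032846 -0.00044916
 -0.00028488]
joint_torque [ 2.59571116e-04 -5.87960994e+01  6.42083064e-01 -2.91073430e+01
 -5.37167187e-02  1.80326030e-02  1.42186163e-04]
eef_pos [0.28225735 0.5572059  0.3018033 ]
eef_rot [[-8.92136753e-01  4.51765029e-01 -6.10839753e-04]
 [ 4.51765419e-01  8.92135460e-01 -1.52549687e-03]
 [-1.44214334e-04 -1.63690810e-03 -9.99998650e-01]]
wrist_force [-0.83676897  0.30875115 -0.01691799]
ft_torque [0.0029618  0.00458317 0.02410844]
grip_width 0.9980913018979376
scene {'fx': 530.3830788408226, 'fy': 530.3830788408226, 'cx': 278.3791269410202, 'cy': 211.03820998587022, 'cam_to_world': array([[-0.73070982,  0.51531028, -0.44779289,  1.19067444],
       [ 0.68252363,  0.56582594, -0.46260404,  0.65318117],
       [ 0.01498822, -0.64365855, -0.76516602,  1.15674777],
       [ 0.        ,  0.        ,  0.        ,  1.        ]])}
top {'fx': 397.2042943064221, 'fy': 397.2042943064221, 'cx': 277.12586725220916, 'cy': 218.89815674782173, 'cam_to_world': array([[ 0.02846249, -0.99150795,  0.12689314,  0.42937612],
       [-0.99928869, -0.02508188,  0.02816044,  0.00659982],
       [-0.02473858, -0.1276044 , -0.99151658,  1.20257664],
       [ 0.        ,  0.        ,  0.        ,  1.        ]])}
wrist {'fx': 352.75282592415914, 'fy': 352.75282592415914, 'cx': 281.37708847887717, 'cy': 208.8440047431165, 'hand_eye': array([[ 3.05915771e-04, -9.62073108e-01, -2.72791571e-01,
         7.45085907e-02],
       [ 9.99999916e-01,  2.20195965e-04,  3.44846173e-04,
         1.21384146e-04],
       [-2.71699627e-04, -2.72791654e-01,  9.62073095e-01,
        -8.24658838e-02],
       [ 0.00000000e+00,  0.00000000e+00,  0.00000000e+00,
         1.00000000e+00]])}
```

View pics/scene0.png

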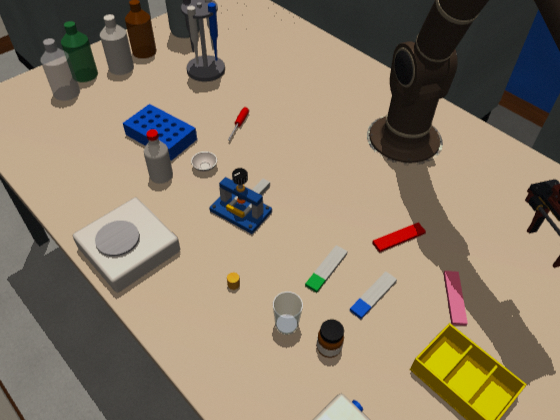

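View pics/top0.png

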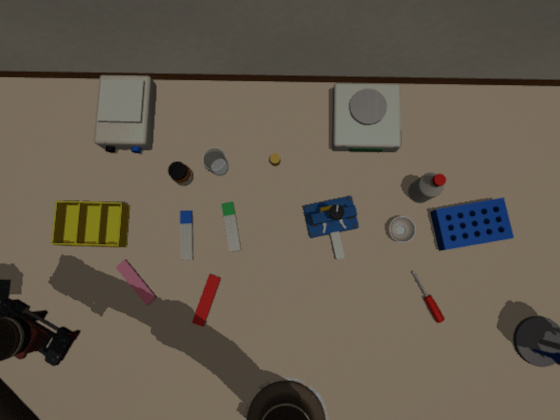

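Candidates in the top picture are the blue-ended bar (186,235), the green-ended spare (231,227), the pink bar (136,282) and the red bar (207,300). By the description I want the blue-ended one, whose blue end faces the top edge at (186,217). The clamp is at (331,217), with its tongue pointing down at (337,245). I'll enlarge both.

Run:
```python
import cv2,numpy as np
t=cv2.imread("pics/top0.png");s=cv2.imread("pics/scene0.png")
a=cv2.resize(t[195:275,165:255],None,fx=6,fy=6,interpolation=cv2.INTER_CUBIC)
b=cv2.resize(t[185:270,290:370],None,fx=6,fy=6,interpolation=cv2.INTER_CUBIC)
cv2.imwrite("pics/ca.png",a);cv2.imwrite("pics/cb.png",b)
cv2.imwrite("pics/cs.png",cv2.resize(s[155:240,200:285],None,fx=6,fy=6,interpolation=cv2.INTER_CUBIC))
```

```text
(no output)
```

View pics/ca.png

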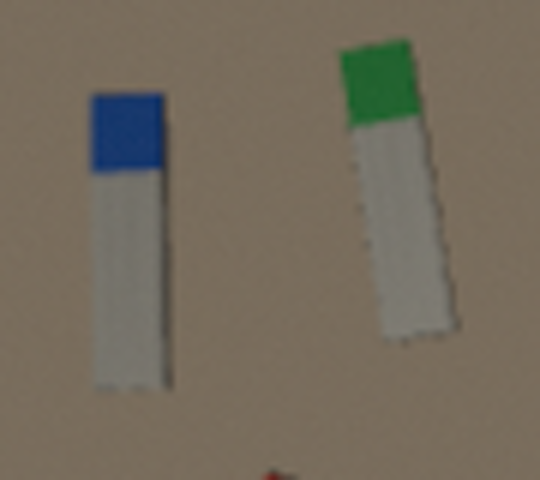

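View pics/cb.png

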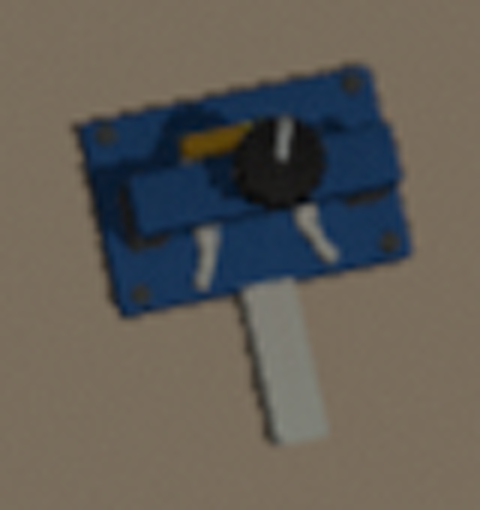

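View pics/cs.png

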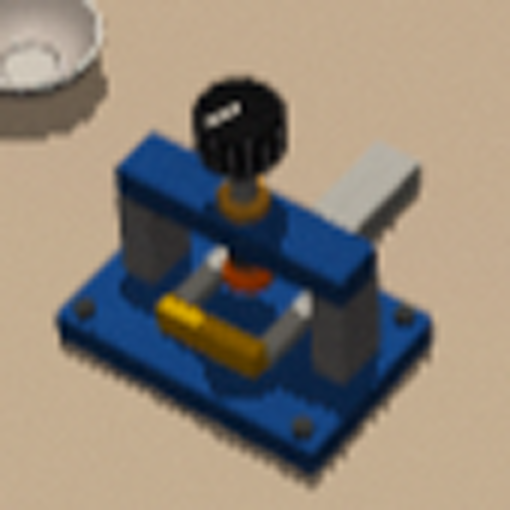

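```bash
cat > h.py <<'E'
import numpy as np
from cell import r,optics,job
def ray(name,uv,z,T=None):
    c=optics.camera_info(name); T=c.get("cam_to_world") if T is None else T
    d=T[:3,:3]@np.array([(uv[0]-c["cx"])/c["fx"],(uv[1]-c["cy"])/c["fy"],1.])
    o=T[:3,3]; return o+d*(z-o[2])/d[2]
def wristT(s):
    T=np.eye(4);T[:3,:3]=s["eef_rot"];T[:3,3]=s["eef_pos"]
    return T@optics.camera_info("wrist")["hand_eye"]
def fit(P,Q): # 2D rigid: world = R P + t
    P=np.array(P,float);Q=np.array(Q,float);pc,qc=P.mean(0),Q.mean(0);p=P-pc;q=Q-qc
    a=np.arctan2((p[:,0]*q[:,1]-p[:,1]*q[:,0]).sum(),(p*q).sum())
    R=np.array([[np.cos(a),-np.sin(a)],[np.sin(a),np.cos(a)]]);t=qc-R@pc
    return a,t,np.round((P@R.T+t-Q)*1000,1)
E
python3 - <<'E'
from h import *
f=lambda l,o,k: [((u+.5)/k-.5+o[0],(v+.5)/k-.5+o[1]) for u,v in l]
W=lambda l,z:[ray("top",p,z)[:2] for p in l]
Q=W(f([(92,94),(164,94),(95,386),(166,386)],(165,195),6),.012)
a,t,e=fit([(.075,.018),(.075,-.018),(-.075,.018),(-.075,-.018)],Q);print("coupon",np.degrees(a),t,e.tolist())
Q=W(f([(342,52),(409,40),(387,340),(452,330)],(165,195),6),.012)
a,t,e=fit([(.075,.018),(.075,-.018),(-.075,.018),(-.075,-.018)],Q);print("spare",np.degrees(a),t,e.tolist())
Q=W(f([(78,125),(372,66),(411,255),(123,317),(275,444),(327,437)],(290,185),6),.02)
a,t,e=fit([(.055,.075),(.055,-.075),(-.045,-.075),(-.045,.075),(-.123,.013),(-.123,-.013)],Q);print("clamp",np.degrees(a),t,e.tolist())
s=r.get_state();print(s["q"])
E
```

```text
coupon 3.6798850659934277 [0.52754495 0.31436853] [[0.4, -0.5], [1.8, 0.3], [-1.8, 0.2], [-0.4, -0.0]]
spare 11.090698105372805 [0.55612456 0.1798967 ] [[0.7, 0.8], [0.6, -0.6], [-1.2, 1.3], [-0.1, -1.6]]
clamp 13.071969596866454 [ 0.58812043 -0.12061699] [[1.2, 0.2], [1.5, 0.8], [-1.0, -2.1], [-0.3, 1.8], [-1.6, -0.4], [0.2, -0.3]]
[-1.17022017  0.41177807 -0.01271621  1.5969512   0.00560403  1.13425855
 -0.08221025]
```

```bash
cat >> h.py <<'E'
def go(x,y,z,ang):
    "tool-frame shift (mm) and spin (deg) to bring TCP to x,y,z with tool x at world angle ang deg"
    s=r.get_state();R=s["eef_rot"];d=R.T@(np.array([x,y,z])-s["eef_pos"])*1000
    a=np.degrees(np.arctan2(R[1,0],R[0,0]));sp=(a-ang+180)%360-180
    print("shift",np.round(d,1),"spin",round(sp,1),"| pos",np.round(s["eef_pos"],4),"ang",round(a,1),"q7",round(np.degrees(s["q"][6]),1),"t",s["time"])
def snap(name,fn,box=None,k=1):
    import cv2
    s=r.get_state();im=optics.get_image(name)[:,:,::-1]
    cv2.imwrite(fn,im)
    np.savez(fn[:-4]+".npz",T=wristT(s))
    return im
E
python3 -c "
from h import *
go(.5076,.3131,.22,183.7)"
```

```text
shift [-311.3 -115.9   82.1] spin -30.6 | pos [0.2822 0.5573 0.3019] ang 153.1 q7 -4.7 t 0.1
```

```bash
python3 -m inch '[[-50,-19,12,-5],[-100,-38,25,-10],[-150,-56,40,-15],[-200,-75,54,-20],[-250,-94,68,-25],[-290,-108,78,-29],[-311,-116,82,-30.6],[-311,-116,82,-30.6],[-311,-116,82,-30.6]]' 87
python3 -c "
from h import *
snap('wrist','pics/w1.png')
go(.5076,.3131,.22,183.7)"
```

```text
time: 1.23
eef_pos: [0.5063, 0.3144, 0.2201]
eef_rot: [[-0.998, -0.066, -0.001], [-0.066, 0.998, -0.001], [0.001, -0.001, -1.0]]
wrist_force: [-1.1, -0.3, 0.0]
grip_width: 0.987
shift [-1.3 -1.7  0.2] spin 0.1 | pos [0.5062 0.3147 0.2202] ang -176.2 q7 56.5 t 1.275
```

View pics/w1.png

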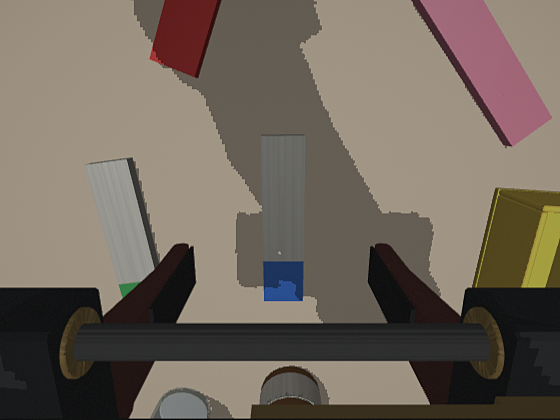

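The wrist view shows the coupon centred between the fingers. The tail corners are at (261,135) and (305,135), and the blue end at (264,300) and (303,300). The green spare is off to the left.

Run:
```python
from h import *
T=np.load("pics/w1.npz")["T"]
Q=[ray("wrist",p,.012,T)[:2] for p in [(264,300.5),(303,300.5),(261,135),(305,135)]]
print(np.round(Q,4))
# image right = tool +y
for P in ([(.075,-.018),(.075,.018),(-.075,-.018),(-.075,.018)],[(.075,.018),(.075,-.018),(-.075,.018),(-.075,-.018)]):
    a,t,e=fit(P,Q);print(np.degrees(a),t,e.tolist())
    R=np.array([np.cos(a),np.sin(a)]);g=t-.02*R
    go(*g,.0835,np.degrees(a)+180)
```

```text
[[0.6029 0.3047]
 [0.6005 0.3406]
 [0.4532 0.2943]
 [0.4509 0.3298]]
4.024163279887081 [0.52687342 0.31736164] [[0.1, 0.0], [-0.1, -0.0], [0.1, -0.2], [-0.1, 0.2]]
shift [ -1.    1.3 136.7] spin -0.2 | pos [0.5062 0.3147 0.2202] ang -176.2 q7 56.5 t 1.275
4.051851457245835 [0.52687342 0.31736164] [[-2.5, 36.0], [2.5, -35.9], [-2.4, 35.7], [2.5, -35.7]]
shift [ -1.    1.2 136.7] spin -0.2 | pos [0.5062 0.3147 0.2202] ang -176.2 q7 56.5 t 1.275
```

```bash
python3 -m inch '[[-1,1,40,0],[-1,1,80,0],[-1,1,115,0],[-1,1,132,0],[-1,1,136.5,0],[-1,1,136.5,0],[-1,1,136.5,0]]' 87
python3 -m inch '[[0,0,0,0],[0,0,0,0],[0,0,0,0],[0,0,0,0],[0,0,0,0],[0,0,0,0],[0,0,0,0]]' 30 15
```

```text
time: 2.15
eef_pos: [0.5076, 0.3162, 0.0851]
eef_rot: [[-0.998, -0.067, 0.001], [-0.067, 0.998, 0.001], [-0.001, 0.001, -1.0]]
wrist_force: [-0.2, -0.8, 0.7]
grip_width: 0.989
time: 3.02
eef_pos: [0.5075, 0.3161, 0.085]
eef_rot: [[-0.998, -0.067, 0.001], [-0.067, 0.998, 0.001], [-0.001, 0.001, -1.0]]
wrist_force: [0.3, 0.1, -0.1]
grip_width: 0.41
```

```bash
python3 -c "
from h import *
go(.498,.0022,.28,193)"
```

```text
shift [  30.3 -312.5 -195.2] spin -9.2 | pos [0.5075 0.3161 0.085 ] ang -176.2 q7 55.9 t 3.025
```

```bash
python3 -m inch '[[0,0,-20,0],[0,-5,-60,0],[5,-40,-100,-1],[10,-90,-140,-3],[16,-140,-170,-5],[20,-190,-185,-6],[25,-235,-195,-8],[30,-275,-195,-9],[30,-305,-195,-9],[30,-312,-195,-9]]' 30 20
python3 -m inch '[[0,0,0,0],[0,0,0,0]]'
python3 -c "
from h import *
snap('wrist','pics/w2.png')
go(.498,.0022,.28,193)"
```

```text
time: 4.28
eef_pos: [0.498, 0.0006, 0.2797]
eef_rot: [[-0.976, -0.219, 0.0], [-0.219, 0.976, -0.0], [-0.0, -0.0, -1.0]]
wrist_force: [0.2, 0.5, -1.9]
grip_width: 0.41
time: 4.53
eef_pos: [0.4979, 0.0019, 0.2795]
eef_rot: [[-0.975, -0.22, -0.0], [-0.22, 0.975, 0.0], [0.0, 0.0, -1.0]]
wrist_force: [0.6, -0.5, -1.0]
grip_width: 0.405
shift [-0.1  0.3 -0.5] spin -0.3 | pos [0.4979 0.0019 0.2795] ang -167.3 q7 97.7 t 4.575
```

View pics/w2.png

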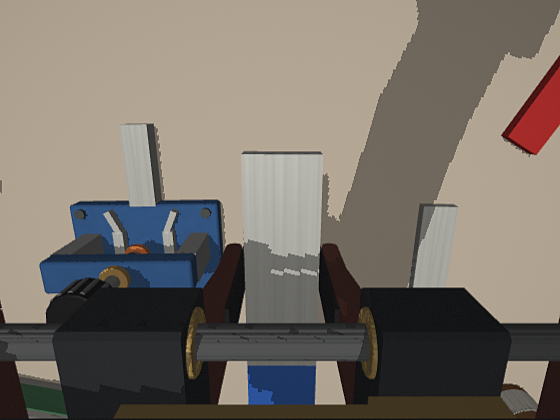

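The clamp is left of the held coupon. Its tongue tip is near (121,125) to (154,124), and the block's front edge runs (75,205) to (220,201). I'll enlarge it.

Run:
```python
import cv2
t=cv2.imread("pics/w2.png")
cv2.imwrite("pics/w2c.png",cv2.resize(t[110:260,40:235],None,fx=4,fy=4,interpolation=cv2.INTER_CUBIC))
```

```text
(no output)
```

View pics/w2c.png

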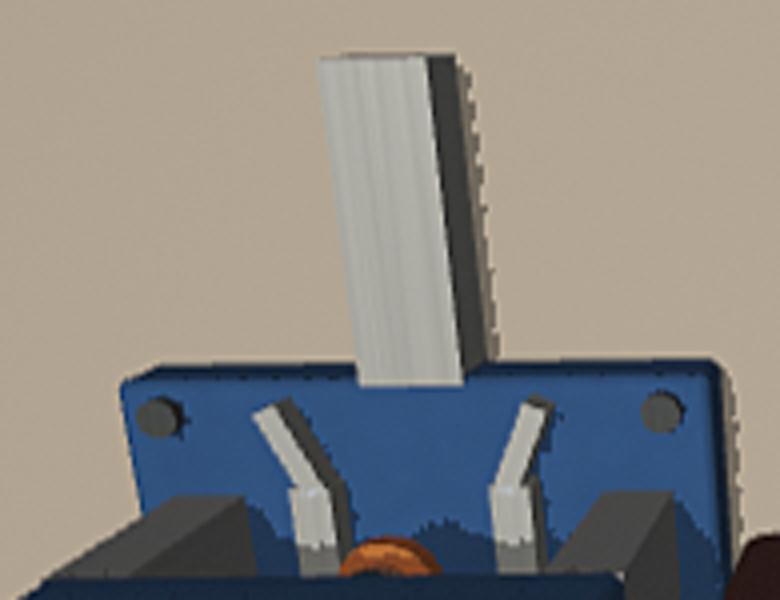

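Run:
```python
from h import *
T=np.load("pics/w2.npz")["T"]
f=lambda u,v:((u+.5)/4-.5+40,(v+.5)/4-.5+110)
pts=[((-.123,-.013),(319,59),.02),((-.123,.013),(426,57),.02),((-.043,-.013),(359,385),.02),((-.043,.013),(463,384),.02),((-.045,-.075),(122,383),.02),((-.045,.075),(714,373),.02),((-.019,-.02),(329,487),.029),((-.019,.02),(490,487),.029)]
Q=[ray("wrist",f(*p),z,T)[:2] for _,p,z in pts]
a,t,e=fit([p[0] for p in pts],Q);print("clamp",np.degrees(a),t,e.tolist())
ex=np.array([np.cos(a),np.sin(a)])
# in-hand coupon: bottom at TCPz-.085 -> top -.073
s=r.get_state();zt=s["eef_pos"][2]-.073
A,B=[ray("wrist",p,zt,T) for p in [(242,153),(322,152.5)]]
print("tail width",np.linalg.norm(A-B))
for P in (A,B): print("tool xy of tail corner mm",np.round(s["eef_rot"].T@(P-s["eef_pos"])*1000,1))
```

```text
clamp 13.539809430488733 [ 0.58920738 -0.11920811] [[-0.0, -0.3], [-0.1, 0.4], [0.0, 0.8], [-0.0, 0.6], [0.0, -1.9], [0.2, -0.6], [0.2, 0.7], [-0.3, 0.4]]
tail width 0.03506308617035213
tool xy of tail corner mm [ 55.9 -17.3  73. ]
tool xy of tail corner mm [56.1 17.8 73. ]
```

```bash
cat >> h.py <<'E'
CA=13.54;CT=np.array([.5892,-.1192])
def cgo(x,y,z,da=0):
    a=np.radians(CA);p=CT+x*np.array([np.cos(a),np.sin(a)])+y*np.array([-np.sin(a),np.cos(a)])
    go(p[0],p[1],z,CA+180+da)
def cpos():
    s=r.get_state();a=np.radians(CA);d=s["eef_pos"][:2]-CT
    f=s["wrist_force"];c,n=np.cos(a),np.sin(a)
    ang=np.degrees(np.arctan2(s["eef_rot"][1,0],s["eef_rot"][0,0]))-CA-180
    print("clamp xy",np.round([c*d[0]+n*d[1],-n*d[0]+c*d[1]],4),"z",round(s["eef_pos"][2],4),"da",round((ang+180)%360-180,2),"F clamp",np.round([c*f[0]+n*f[1],-n*f[0]+c*f[1],f[2]],1),"Tz",round(s["ft_torque"][2],3),"q7",round(np.degrees(s["q"][6]),1),"w",round(s["grip_width"]*87.8,1),"t",s["time"])
E
python3 -c "
from h import *
cpos();cgo(-.160,0,.115)"
```

```text
clamp xy [-0.0604  0.1391] z 0.2795 da -0.81 F clamp [ 0.6  0.4 -2.1] Tz 0.009 q7 97.7 w 35.7 t 4.575
shift [  97.7 -140.6  164.5] spin -0.8 | pos [0.4979 0.0019 0.2795] ang -167.3 q7 97.7 t 4.575
```

```bash
python3 -m inch '[[30,-30,10,0],[60,-70,30,-1],[90,-105,60,-1],[98,-130,90,-1],[98,-141,125,-1],[98,-141,150,-1],[98,-141,162,-1],[98,-141,164,-1],[98,-141,164,-1]]'
python3 -c "
from h import *
cpos();cgo(-.160,0,.106);snap('top','pics/t1.png');snap('wrist','pics/w3.png')
import cv2
t=cv2.imread('pics/t1.png')
cv2.imwrite('pics/t1c.png',cv2.resize(t[180:300,280:390],None,fx=5,fy=5,interpolation=cv2.INTER_CUBIC))"
```

```text
time: 5.7
eef_pos: [0.434, -0.1569, 0.1161]
eef_rot: [[-0.971, -0.238, 0.001], [-0.238, 0.971, 0.0], [-0.001, 0.0, -1.0]]
wrist_force: [0.2, 1.3, -2.1]
grip_width: 0.405
clamp xy [-0.1597 -0.0003] z 0.1161 da 0.23 F clamp [ 0.5  1.2 -2.1] Tz -0.019 q7 122.6 w 35.6 t 5.7
shift [ 0.3  0.3 10.1] spin 0.2 | pos [ 0.434  -0.1569  0.1161] ang -166.2 q7 122.6 t 5.7
```

View pics/w3.png

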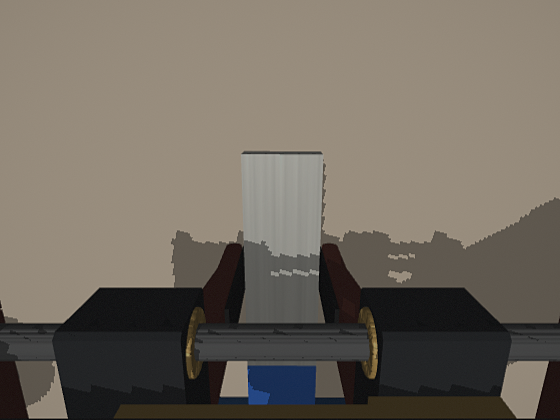

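View pics/t1c.png

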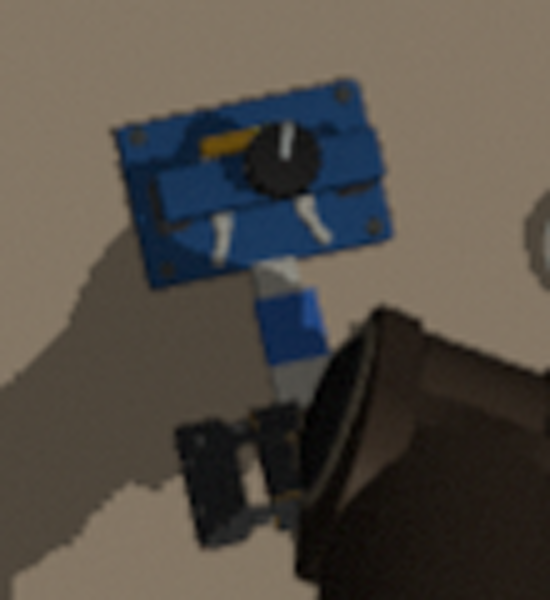

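The top crop shows the coupon aligned on the tongue, short of the guides. Next I lower it to just above the bed and slide it in.

```bash
python3 -m inch '[[0,0,5,0],[0,0,9,0],[0,0,10.5,0],[0,0,10.5,0]]'
python3 -c "
from h import *
cpos();cgo(-.08,0,.1055)"
```

```text
time: 6.3
eef_pos: [0.4339, -0.1571, 0.1057]
eef_rot: [[-0.971, -0.238, 0.001], [-0.238, 0.971, 0.0], [-0.001, -0.0, -1.0]]
wrist_force: [0.6, -0.9, -1.9]
grip_width: 0.407
clamp xy [-0.1598 -0.0005] z 0.1057 da 0.22 F clamp [ 0.4 -1.1 -1.9] Tz 0.03 q7 122.9 w 35.7 t 6.3
shift [-79.8   0.2   0.3] spin 0.2 | pos [ 0.4339 -0.1571  0.1057] ang -166.2 q7 122.9 t 6.3
```

```bash
python3 -m inch '[[-10,0,0,0],[-20,0.3,0,0.2],[-30,0.5,0,0.2],[-40,0.5,0,0.2],[-50,0.5,0,0.2],[-50,0.5,0,0.2]]' 30 12
python3 -c "
from h import *
cpos();cgo(-.08,0,.1055)"
```

```text
time: 7.05
eef_pos: [0.4832, -0.1443, 0.1057]
eef_rot: [[-0.972, -0.235, 0.002], [-0.235, 0.972, 0.0], [-0.002, -0.0, -1.0]]
wrist_force: [-1.1, 0.2, -2.0]
grip_width: 0.405
clamp xy [-0.1089  0.0004] z 0.1057 da 0.06 F clamp [-1.1  0.4 -2. ] Tz -0.016 q7 120.0 w 35.5 t 7.05
shift [-28.9  -0.4   0.2] spin 0.1 | pos [ 0.4832 -0.1443  0.1057] ang -166.4 q7 120.0 t 7.05
```

```bash
python3 -m inch '[[-6,-0.4,0,0],[-12,-0.4,0,0],[-18,-0.4,0,0],[-24,-0.4,0,0],[-30,-0.4,0,0],[-32,-0.4,0,0],[-32,-0.4,0,0]]'
python3 -c "
from h import *
cpos()"
```

```text
time: 7.92
eef_pos: [0.5144, -0.1372, 0.1057]
eef_rot: [[-0.972, -0.235, 0.001], [-0.235, 0.972, 0.0], [-0.001, -0.0, -1.0]]
wrist_force: [0.7, -0.1, -2.6]
grip_width: 0.411
clamp xy [-0.0769  0.    ] z 0.1057 da 0.07 F clamp [ 0.6 -0.3 -2.6] Tz 0.02 q7 118.6 w 36.1 t 7.925
```

```bash
python3 -m inch '[[-1,0,0,0],[-2,0,0,0],[-3,0,0,0],[-4,0,0,0],[-5,0,0,0],[-5.5,0,0,0],[-5.5,0,0,0]]'
python3 -c "
from h import *
cpos()"
```

```text
time: 8.8
eef_pos: [0.5198, -0.1359, 0.1057]
eef_rot: [[-0.972, -0.235, 0.001], [-0.235, 0.972, 0.0], [-0.001, -0.0, -1.0]]
wrist_force: [0.0, 0.3, -2.5]
grip_width: 0.406
clamp xy [-0.0714  0.    ] z 0.1057 da 0.07 F clamp [ 0.1  0.2 -2.5] Tz 0.001 q7 118.4 w 35.6 t 8.8
```

```bash
for i in 1; do python3 -m inch '[[-0.7,0,0,0],[-1.4,0,0,0],[-1.4,0,0,0]]'; done
python3 -c "
from h import *
cpos()"
```

```text
time: 9.18
eef_pos: [0.5212, -0.1355, 0.1057]
eef_rot: [[-0.972, -0.235, 0.001], [-0.235, 0.972, 0.0], [-0.001, -0.0, -1.0]]
wrist_force: [0.5, 0.7, -1.5]
grip_width: 0.409
clamp xy [-0.0699  0.0001] z 0.1057 da 0.07 F clamp [ 0.6  0.6 -1.5] Tz -0.05 q7 118.3 w 35.9 t 9.175
```

```bash
python3 -m inch '[[-0.5,0,0,0],[-1,0,0,0],[-1,0,0,0]]'
python3 -c "
from h import *
cpos()"
```

```text
time: 9.55
eef_pos: [0.5215, -0.1354, 0.1054]
eef_rot: [[-0.972, -0.235, -0.0], [-0.235, 0.972, 0.0], [-0.0, 0.0, -1.0]]
wrist_force: [-3.1, -2.1, -0.6]
grip_width: 0.407
clamp xy [-0.0696  0.0001] z 0.1054 da 0.06 F clamp [-3.5 -1.3 -0.6] Tz -0.032 q7 118.3 w 35.7 t 9.55
```

Contact with the stop was felt (−3.5 N). I'm letting go.

```bash
python3 -m inch '[[0,0,0,0],[0,0,0,0],[0,0,0,0],[0,0,0,0],[0,0,0,0]]' 80
python3 -m inch '[[2,0,-30,0],[4,0,-70,0],[4,0,-110,0],[4,0,-130,0],[4,0,-150,0],[4,0,-165,0],[4,0,-165,0],[4,0,-165,0]]'
python3 -c "
from h import *
cpos();snap('wrist','pics/w4.png');snap('scene','pics/s4.png')
import cv2
t=cv2.imread('pics/s4.png')
cv2.imwrite('pics/s4c.png',cv2.resize(t[150:240,195:295],None,fx=6,fy=6,interpolation=cv2.INTER_CUBIC))"
```

```text
time: 10.18
eef_pos: [0.5217, -0.1354, 0.1055]
eef_rot: [[-0.972, -0.235, 0.0], [-0.235, 0.972, 0.0], [-0.0, 0.0, -1.0]]
wrist_force: [-0.3, -0.1, -0.3]
grip_width: 0.898
time: 11.18
eef_pos: [0.5174, -0.1363, 0.2698]
eef_rot: [[-0.972, -0.235, -0.001], [-0.235, 0.972, 0.0], [0.001, 0.001, -1.0]]
wrist_force: [0.5, -0.0, -0.1]
grip_width: 0.911
clamp xy [-0.0738  0.0002] z 0.2698 da 0.06 F clamp [ 0.4 -0.1 -0.1] Tz -0.049 q7 116.2 w 80.0 t 11.175
```

View pics/w4.png

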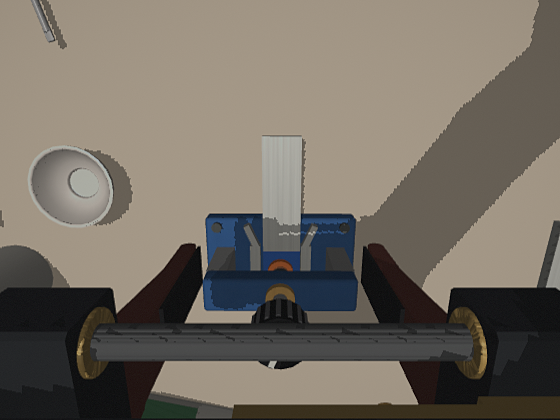

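View pics/s4c.png

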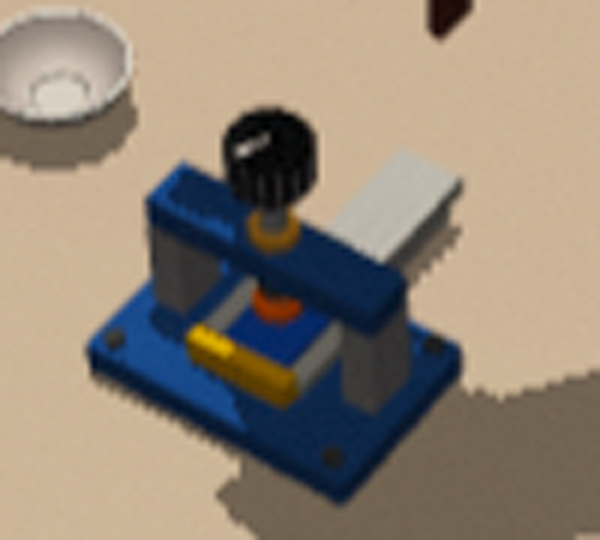

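The coupon sits flat between the guides with its blue end at the yellow stop. The fingers are clear and the pad is above it. I'll check the coupon from its tail corners (262,136) and (302,136), then plan the knob grasp.

Run:
```python
from h import *
T=np.load("pics/w4.npz")["T"]
a=np.radians(CA);R=np.array([[np.cos(a),np.sin(a)],[-np.sin(a),np.cos(a)]])
for p in [(262,136),(302,136)]: print("coupon tail clamp xy",np.round(R@(ray("wrist",p,.032,T)[:2]-CT)*1000,1))
for p in [(206,214),(355,214)]: print("block corners",np.round(R@(ray("wrist",p,.02,T)[:2]-CT)*1000,1))
for p in [(204,274),(356,274)]: print("crossbar top front",np.round(R@(ray("wrist",p,.092,T)[:2]-CT)*1000,1))
cgo(0,0,.25); cgo(0,0,.204)
```

```text
coupon tail clamp xy [-125.   -16.9]
coupon tail clamp xy [-125.1   18.7]
block corners [-48.8 -73.6]
block corners [-49.   72.8]
crossbar top front [-19.7 -62.1]
crossbar top front [-19.8  60.8]
shift [-73.9  -0.3  19.5] spin 0.1 | pos [ 0.5173 -0.1363  0.2696] ang -166.4 q7 116.2 t 11.275
shift [-74.   -0.4  65.5] spin 0.1 | pos [ 0.5173 -0.1363  0.2696] ang -166.4 q7 116.2 t 11.275
```

```bash
python3 -m inch '[[-25,0,0,0],[-50,0,0,0],[-70,0,0,0],[-74,0,0,0],[-74,0,0,0],[-74,0,0,0]]'
python3 -c "
from h import *
cpos();snap('wrist','pics/w5.png');snap('top','pics/t5.png')
import cv2
t=cv2.imread('pics/t5.png')
cv2.imwrite('pics/t5c.png',cv2.resize(t[180:280,280:390],None,fx=5,fy=5,interpolation=cv2.INTER_CUBIC))"
```

```text
time: 12.02
eef_pos: [0.5885, -0.1193, 0.2694]
eef_rot: [[-0.972, -0.234, -0.002], [-0.234, 0.972, 0.0], [0.002, 0.001, -1.0]]
wrist_force: [0.1, -0.6, -0.6]
grip_width: 0.916
clamp xy [-0.0007  0.    ] z 0.2694 da 0.02 F clamp [-0.1 -0.6 -0.6] Tz 0.028 q7 113.9 w 80.4 t 12.025
```

View pics/w5.png

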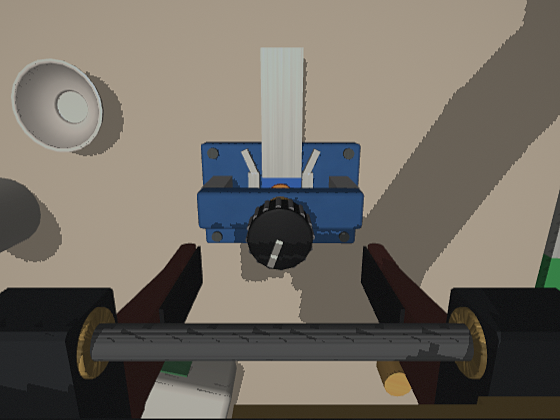

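The knob is well between the fingers. Its top disc is centred at about (280,239), with the white mark towards (275,255).

Run:
```python
from h import *
T=np.load("pics/w5.npz")["T"]
a=np.radians(CA);R=np.array([[np.cos(a),np.sin(a)],[-np.sin(a),np.cos(a)]])
for z in (.154,.157):print(np.round([R@(ray("wrist",p,z,T)[:2]-CT)*1000 for p in [(280,239),(248,239),(312,239),(280,270)]],1).tolist())
```

```text
[[-0.5, -0.6], [-0.5, -19.8], [-0.6, 18.5], [19.7, -0.7]]
[[-1.7, -0.6], [-1.7, -19.5], [-1.7, 18.2], [18.2, -0.6]]
```

```bash
python3 -m inch '[[0,-0.5,25,0],[0,-0.5,50,0],[0,-0.5,62,0],[0,-0.5,66,0],[0,-0.5,66,0]]'
python3 -m inch '[[0,0,0,0],[0,0,0,0],[0,0,0,0],[0,0,0,0],[0,0,0,0],[0,0,0,0]]' 30 40
cat >> h.py <<'E'
def avg(n=12):
    s0=r.get_state();L=[];F=[]
    for i in range(n):
        optics.get_image("scene");s=r.get_state();L.append(s["ft_torque"]);F.append(s["wrist_force"])
    R=s["eef_rot"]
    print("Tz avg",np.round(np.mean(L,0)[2],4),"+-",round(np.std(L,0)[2]/n**.5,4),"T",np.round(np.mean(L,0),3),"F",np.round(np.mean(F,0),2))
E
python3 -c "
from h import *
cpos();avg();cpos()"
```

```text
time: 12.75
eef_pos: [0.589, -0.1198, 0.2041]
eef_rot: [[-0.972, -0.234, -0.001], [-0.234, 0.972, 0.0], [0.001, 0.0, -1.0]]
wrist_force: [0.4, -0.5, 0.8]
grip_width: 0.908
time: 13.5
eef_pos: [0.5891, -0.1201, 0.2042]
eef_rot: [[-0.972, -0.234, -0.0], [-0.234, 0.972, -0.0], [0.0, -0.0, -1.0]]
wrist_force: [0.6, -2.0, 1.0]
grip_width: 0.453
clamp xy [-0.0004 -0.0009] z 0.2042 da 0.01 F clamp [ 0.1 -2.   1. ] Tz 0.01 q7 114.5 w 39.7 t 13.5
Tz avg 0.0207 +- 0.0076 T [-0.542 -0.2    0.021] F [ 0.82 -2.95  0.28]
clamp xy [-0.0004 -0.0008] z 0.2042 da 0.01 F clamp [ 0.7 -3.4 -0.7] Tz 0.027 q7 114.5 w 39.4 t 14.1
```

```bash
python3 -m inch '[[0,0,0.7,5],[0,0,1.4,10],[0,0,2.1,15],[0,0,2.8,20],[0,0,2.8,20]]'
python3 -c "
from h import *
cpos();avg(8)"
python3 -m inch '[[0,0,0.4,3],[0,0,0.8,6],[0,0,0.8,6]]'
python3 -c "
from h import *
cpos();avg(8);snap('wrist','pics/w6.png');snap('scene','pics/s6.png')
import cv2
t=cv2.imread('pics/s6.png')
cv2.imwrite('pics/s6c.png',cv2.resize(t[150:240,195:295],None,fx=6,fy=6,interpolation=cv2.INTER_CUBIC))"
```

```text
time: 14.72
eef_pos: [0.589, -0.1201, 0.2014]
eef_rot: [[-0.994, 0.112, -0.001], [0.112, 0.994, -0.0], [0.001, -0.0, -1.0]]
wrist_force: [0.9, -3.1, 0.3]
grip_width: 0.449
clamp xy [-0.0004 -0.0008] z 0.2014 da -19.99 F clamp [ 0.2 -3.2  0.3] Tz -0.215 q7 97.0 w 39.4 t 14.725
Tz avg -0.2131 +- 0.0115 T [-0.512 -0.219 -0.213] F [ 0.93 -2.76  0.22]
time: 15.5
eef_pos: [0.589, -0.1201, 0.2005]
eef_rot: [[-0.977, 0.214, -0.001], [0.214, 0.977, -0.0], [0.0, -0.0, -1.0]]
wrist_force: [1.4, -2.1, 0.8]
grip_width: 0.45
clamp xy [-0.0004 -0.0008] z 0.2005 da -25.93 F clamp [ 0.9 -2.3  0.8] Tz -0.154 q7 91.9 w 39.5 t 15.5
Tz avg -0.1217 +- 0.0077 T [-0.534 -0.235 -0.122] F [ 1.25 -2.33 -0.07]
```

View pics/s6c.png

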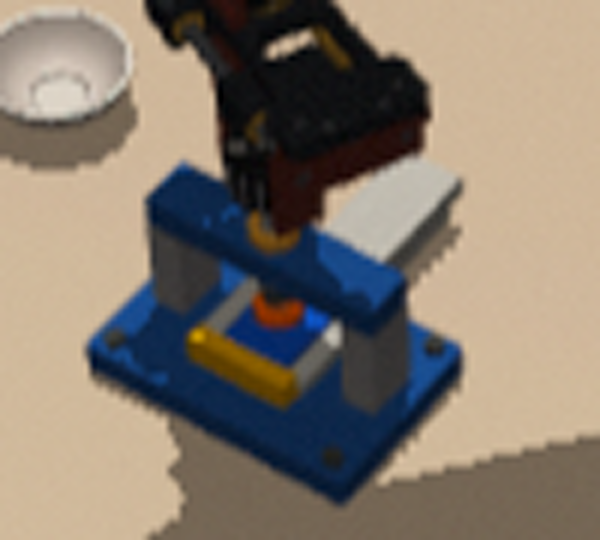

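View pics/w6.png

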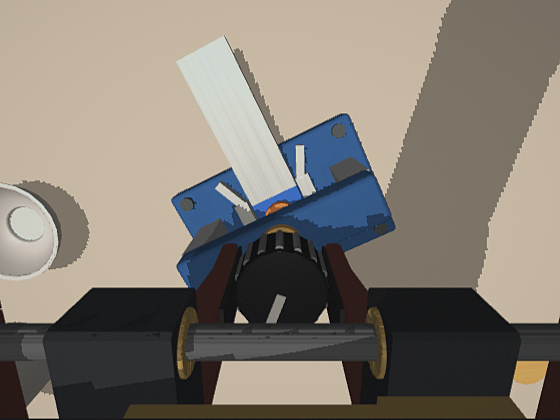

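```bash
python3 - <<'E'
from h import *
c=optics.camera_info("scene");Ti=np.linalg.inv(c["cam_to_world"])
a=np.radians(CA);ex=np.array([np.cos(a),np.sin(a)]);ey=np.array([-ex[1],ex[0]])
def pr(x,y,z):
    w=CT+x*ex+y*ey;p=Ti@[*w,z,1];u=np.array([c["fx"]*p[0]/p[2]+c["cx"],c["fy"]*p[1]/p[2]+c["cy"]])
    return np.round((u-[195,150]+.5)*6-.5,0)
for n,q in dict(stopTopL=(.025,.028,.036),stopTopR=(.025,-.028,.036),post=(.055,-.075,.02),c2=(.055,.075,.02),tail=(-.125,.018,.032)).items(): print(n,pr(*q))
th=np.linspace(0,6.283,73)
for z in (.032,.036,.040,.045,.05):
    P=np.array([pr(.012*np.cos(t),.012*np.sin(t),z) for t in th]);print(z,"pad bottom edge row max",P[:,1].max(),"at",P[P[:,1].argmax()],"xrange",P[:,0].min(),P[:,0].max())
E
python3 -c "
import cv2
t=cv2.imread('pics/s6.png')
cv2.imwrite('pics/s6d.png',cv2.resize(t[185:220,220:260],None,fx=14,fy=14,interpolation=cv2.INTER_CUBIC))"
```

```text
stopTopL [296. 374.]
stopTopR [198. 322.]
post [ 81. 342.]
c2 [343. 483.]
tail [460. 175.]
0.032 pad bottom edge row max 339.0 at [274. 339.] xrange 253.0 305.0
0.036 pad bottom edge row max 333.0 at [272. 333.] xrange 253.0 305.0
0.04 pad bottom edge row max 328.0 at [276. 328.] xrange 253.0 304.0
0.045 pad bottom edge row max 321.0 at [275. 321.] xrange 252.0 304.0
0.05 pad bottom edge row max 314.0 at [277. 314.] xrange 252.0 304.0
```

View pics/s6d.png

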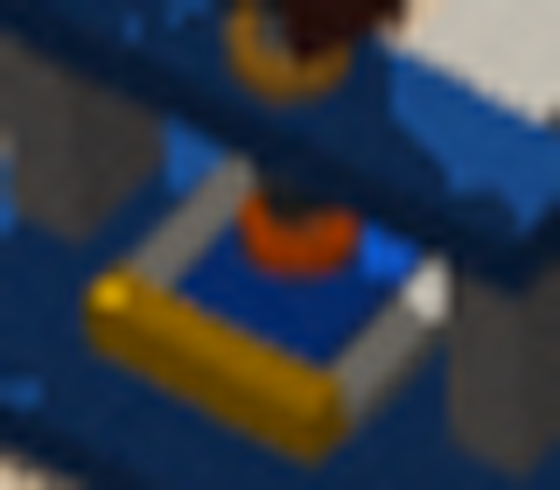

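Visually the pad foot is at row ≈205, which puts it about 7 mm above the coupon. That is roughly 50° more before contact. I'll turn part of this quickly, then continue in uniform 5° steps with torque readings.

```bash
python3 -m inch '[[0,0,0.7,5],[0,0,1.4,10],[0,0,2.1,15],[0,0,2.8,20],[0,0,2.8,20]]'
python3 -m inch '[[0,0,0.35,2.5],[0,0,0.7,5]]' >/dev/null
python3 -c "
from h import *
cpos();avg(6)"
python3 -m inch '[[0,0,0.35,2.5],[0,0,0.7,5]]'>/dev/null
python3 -c "
from h import *
cpos();avg(6)"
python3 -m inch '[[0,0,0.35,2.5],[0,0,0.7,5]]'>/dev/null
python3 -c "
from h import *
cpos();avg(6)"
```

```text
time: 16.62
eef_pos: [0.5891, -0.12, 0.1978]
eef_rot: [[-0.844, 0.536, -0.0], [0.536, 0.844, -0.0], [0.0, -0.0, -1.0]]
wrist_force: [0.8, -2.4, 0.1]
grip_width: 0.449
clamp xy [-0.0003 -0.0007] z 0.1971 da -51.03 F clamp [-0.4 -3.   0.6] Tz 0.208 q7 70.2 w 39.3 t 16.875
Tz avg -0.1209 +- 0.0514 T [-0.564 -0.185 -0.121] F [ 0.66 -2.84  0.64]
clamp xy [-0.0003 -0.0008] z 0.1964 da -56.09 F clamp [-0.1 -3.5  0.7] Tz 0.227 q7 65.8 w 39.4 t 17.425
Tz avg -0.1319 +- 0.0486 T [-0.555 -0.165 -0.132] F [ 0.82 -2.77  0.89]
clamp xy [-0.0002 -0.0008] z 0.1957 da -61.1 F clamp [ 0.3 -2.7  1.7] Tz 0.23 q7 61.5 w 39.2 t 17.975
Tz avg -0.1481 +- 0.0474 T [-0.535 -0.146 -0.148] F [ 0.54 -2.49  1.82]
```

```bash
cat >> h.py <<'E'
def m(n=10):
    s=r.get_state();L=[]
    for i in range(n):
        optics.get_image("scene");L.append(r.get_state()["ft_torque"][2])
    R=s["eef_rot"];a=np.degrees(np.arctan2(R[1,0],R[0,0]))-CA-180;a=(a+180)%360-180
    print("da %.1f move %.3f static %.3f +- %.3f z %.4f w %.1f t %.1f"%(a,s["ft_torque"][2],np.mean(L[2:]),np.std(L[2:])/(n-2)**.5,s["eef_pos"][2],s["grip_width"]*87.8,s["time"]), np.round(L[:3],2))
E
python3 -m inch '[[0,0,0.35,2.5],[0,0,0.7,5]]'>/dev/null
python3 -c "
from h import *
m()"
python3 -m inch '[[0,0,0.35,2.5],[0,0,0.7,5]]'>/dev/null
python3 -c "
from h import *
m()"
python3 -m inch '[[0,0,0.35,2.5],[0,0,0.7,5]]'>/dev/null
python3 -c "
from h import *
m()"
python3 -m inch '[[0,0,0.35,2.5],[0,0,0.7,5]]'>/dev/null
python3 -c "
from h import *
m()"
```

```text
da -66.1 move 0.281 static -0.214 +- 0.009 z 0.1950 w 39.4 t 18.5 [ 0.12 -0.12 -0.19]
da -71.1 move 0.204 static -0.227 +- 0.009 z 0.1943 w 39.4 t 19.3 [ 0.12 -0.13 -0.17]
da -76.1 move 0.178 static -0.214 +- 0.016 z 0.1936 w 39.5 t 20.0 [ 0.03 -0.13 -0.12]
da -81.1 move 0.208 static -0.228 +- 0.014 z 0.1929 w 39.3 t 20.8 [ 0.09 -0.1  -0.21]
```

```bash
python3 -m inch '[[0,0,0.35,2.5],[0,0,0.7,5]]'>/dev/null
python3 -c "
from h import *
m()"
python3 -m inch '[[0,0,0.35,2.5],[0,0,0.7,5]]'>/dev/null
python3 -c "
from h import *
m()
snap('scene','pics/s7.png')
import cv2
t=cv2.imread('pics/s7.png')
cv2.imwrite('pics/s7d.png',cv2.resize(t[185:220,220:260],None,fx=14,fy=14,interpolation=cv2.INTER_CUBIC))"
```

```text
da -86.1 move 0.222 static -0.218 +- 0.013 z 0.1922 w 39.4 t 21.5 [ 0.1  -0.14 -0.23]
da -91.1 move 0.290 static -0.204 +- 0.009 z 0.1915 w 39.3 t 22.3 [ 0.12 -0.13 -0.17]
```

View pics/s7d.png

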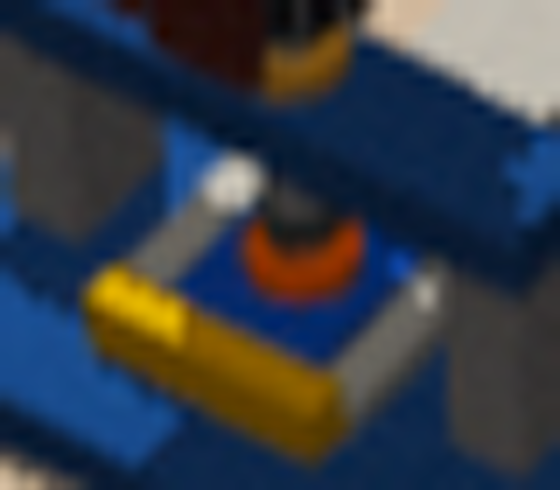

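The pad foot is now at row ≈206.6, which is about contact height. I'll continue carefully.

```bash
python3 -m inch '[[0,0,0.35,2.5],[0,0,0.7,5]]'>/dev/null
python3 -c "
from h import *
m(14)"
python3 -m inch '[[0,0,0.35,2.5],[0,0,0.7,5]]'>/dev/null
python3 -c "
from h import *
m(14)"
```

```text
da -96.2 move 0.230 static -0.180 +- 0.016 z 0.1908 w 39.4 t 23.1 [ 0.11 -0.08 -0.08]
da -101.2 move 0.199 static -0.101 +- 0.008 z 0.1902 w 39.4 t 24.0 [ 0.14 -0.01 -0.08]
```

```bash
python3 -m inch '[[0,0,0.35,2.5],[0,0,0.7,5]]'>/dev/null
python3 -c "
from h import *
m(14)"
```

```text
da -106.2 move 0.325 static -0.028 +- 0.008 z 0.1895 w 39.4 t 25.0 [ 0.17 -0.01 -0.08]
```

The static reading has begun to rise, so contact was somewhere around −86° to −93°. Forward and reverse moving torques cancel the drag, so I'll measure both for a cleaner force estimate.

```bash
cat > q.py <<'E'
from h import *
s=r.get_state();R=s["eef_rot"];a=np.degrees(np.arctan2(R[1,0],R[0,0]))-CA-180;a=(a+180)%360-180
print("da %.1f Tz %.3f z %.4f t %.2f"%(a,s["ft_torque"][2],s["eef_pos"][2],s["time"]))
E
python3 -m inch '[[0,0,-0.35,-2.5],[0,0,-0.7,-5]]'>/dev/null; python3 q.py
python3 -m inch '[[0,0,-0.35,-2.5],[0,0,-0.7,-5]]'>/dev/null; python3 q.py
python3 -m inch '[[0,0,-0.35,-2.5],[0,0,-0.7,-5]]'>/dev/null; python3 q.py
python3 -m inch '[[0,0,-0.35,-2.5],[0,0,-0.7,-5]]'>/dev/null; python3 q.py
python3 -m inch '[[0,0,-0.35,-2.5],[0,0,-0.7,-5]]'>/dev/null; python3 q.py
python3 -m inch '[[0,0,-0.35,-2.5],[0,0,-0.7,-5]]'>/dev/null; python3 q.py
python3 -m inch '[[0,0,0.35,2.5],[0,0,0.7,5]]'>/dev/null; python3 q.py
python3 -m inch '[[0,0,0.35,2.5],[0,0,0.7,5]]'>/dev/null; python3 q.py
python3 -m inch '[[0,0,0.35,2.5],[0,0,0.7,5]]'>/dev/null; python3 q.py
python3 -m inch '[[0,0,0.35,2.5],[0,0,0.7,5]]'>/dev/null; python3 q.py
python3 -m inch '[[0,0,0.35,2.5],[0,0,0.7,5]]'>/dev/null; python3 q.py
python3 -m inch '[[0,0,0.35,2.5],[0,0,0.7,5]]'>/dev/null; python3 q.py
```

```text
da -101.3 Tz -0.213 z 0.1901 t 25.93
da -96.3 Tz -0.276 z 0.1907 t 26.18
da -91.1 Tz -0.267 z 0.1915 t 26.43
da -86.0 Tz -0.293 z 0.1922 t 26.68
da -80.9 Tz -0.306 z 0.1929 t 26.93
da -75.7 Tz -0.296 z 0.1936 t 27.18
da -80.9 Tz 0.237 z 0.1929 t 27.43
da -86.1 Tz 0.220 z 0.1922 t 27.68
da -91.2 Tz 0.241 z 0.1915 t 27.93
da -96.4 Tz 0.240 z 0.1908 t 28.18
da -101.6 Tz 0.234 z 0.1901 t 28.43
da -106.7 Tz 0.243 z 0.1894 t 28.68
```

```bash
python3 -m inch '[[0,0,0.35,2.5],[0,0,0.7,5]]'>/dev/null; python3 q.py
python3 -m inch '[[0,0,0.35,2.5],[0,0,0.7,5]]'>/dev/null; python3 -c "
from h import *
m(8)"
python3 -m inch '[[0,0,-0.35,-2.5],[0,0,-0.7,-5]]'>/dev/null; python3 q.py
python3 -m inch '[[0,0,-0.35,-2.5],[0,0,-0.7,-5]]'>/dev/null; python3 q.py
python3 -m inch '[[0,0,-0.35,-2.5],[0,0,-0.7,-5]]'>/dev/null; python3 q.py
python3 -m inch '[[0,0,-0.35,-2.5],[0,0,-0.7,-5]]'>/dev/null; python3 q.py
python3 -m inch '[[0,0,-0.35,-2.5],[0,0,-0.7,-5]]'>/dev/null; python3 q.py
python3 -m inch '[[0,0,-0.35,-2.5],[0,0,-0.7,-5]]'>/dev/null; python3 q.py
python3 -m inch '[[0,0,-0.35,-2.5],[0,0,-0.7,-5]]'>/dev/null; python3 q.py
python3 -m inch '[[0,0,0.35,2.5],[0,0,0.7,5]]'>/dev/null; python3 q.py
python3 -m inch '[[0,0,0.35,2.5],[0,0,0.7,5]]'>/dev/null; python3 q.py
python3 -m inch '[[0,0,0.35,2.5],[0,0,0.7,5]]'>/dev/null; python3 q.py
python3 -m inch '[[0,0,0.35,2.5],[0,0,0.7,5]]'>/dev/null; python3 q.py
python3 -m inch '[[0,0,0.35,2.5],[0,0,0.7,5]]'>/dev/null; python3 q.py
python3 -m inch '[[0,0,0.35,2.5],[0,0,0.7,5]]'>/dev/null; python3 q.py
python3 -m inch '[[0,0,0.35,2.5],[0,0,0.7,5]]'>/dev/null; python3 q.py
```

```text
da -111.9 Tz 0.324 z 0.1887 t 28.93
da -117.1 move 0.352 static -0.025 +- 0.008 z 0.1880 w 39.7 t 29.2 [ 0.18  0.04 -0.03]
da -111.9 Tz -0.229 z 0.1886 t 29.82
da -106.8 Tz -0.242 z 0.1893 t 30.07
da -101.6 Tz -0.195 z 0.1901 t 30.32
da -96.5 Tz -0.284 z 0.1907 t 30.57
da -91.3 Tz -0.316 z 0.1915 t 30.82
da -86.2 Tz -0.265 z 0.1921 t 31.07
da -81.0 Tz -0.255 z 0.1929 t 31.32
da -86.2 Tz 0.223 z 0.1922 t 31.57
da -91.4 Tz 0.227 z 0.1915 t 31.82
da -96.5 Tz 0.271 z 0.1908 t 32.08
da -101.7 Tz 0.277 z 0.1901 t 32.33
da -106.8 Tz 0.277 z 0.1894 t 32.58
da -112.0 Tz 0.321 z 0.1887 t 32.83
da -117.2 Tz 0.285 z 0.1880 t 33.08
```

```bash
cat > fitc.py <<'E'
import numpy as np
F=[(51,.208),(56.1,.227),(61.1,.23),(66.1,.281),(71.1,.204),(76.1,.178),(81.1,.208),(86.1,.222),(91.1,.29),(96.2,.23),(101.2,.199),(106.2,.325),
(80.9,.237),(86.1,.22),(91.2,.241),(96.4,.24),(101.6,.234),(106.7,.243),(111.9,.324),(117.1,.352),(86.2,.223),(91.4,.227),(96.5,.271),(101.7,.277),(106.8,.277),(112,.321),(117.2,.285)]
B=[(101.3,-.213),(96.3,-.276),(91.1,-.267),(86,-.293),(80.9,-.306),(75.7,-.296),(111.9,-.229),(106.8,-.242),(101.6,-.195),(96.5,-.284),(91.3,-.316),(86.2,-.265),(81,-.255)]
F=np.array(F);B=np.array(B);s=.00335
cs=np.arange(60,118,1.);S=[]
for c in cs:
    e=0
    for D in(F,B):
        y=D[:,1]-s*np.maximum(0,D[:,0]-c);e+=((y-y.mean())**2).sum()
    S.append(e)
S=np.array(S);k=S.argmin();n=len(F)+len(B);sg=S[k]/(n-3)
w=np.exp(-(S-S[k])/2/sg);w/=w.sum();mu=(w*cs).sum();print("contact",cs[k],mu,"+-",np.sqrt((w*(cs-mu)**2).sum()),"sigma",sg**.5,"target 13N:",mu+13/24*57.3)
E
python3 fitc.py
```

```text
contact 89.0 89.0124181039713 +- 3.4385274136562347 sigma 0.029181784815908114 target 13N: 120.0499181039713
```

The fit puts contact at 89 ± 3.4°, so 13 N falls at about −120°. I'll turn the last 3°, settle, then compare the knob mark before letting go.

```bash
python3 -m inch '[[0,0,0.2,1.5],[0,0,0.4,3],[0,0,0.4,3],[0,0,0.4,3]]'; python3 -c "
from h import *
m(8);snap('wrist','pics/w8.png')"
```

```text
time: 33.58
eef_pos: [0.5893, -0.1199, 0.1875]
eef_rot: [[0.287, 0.958, -0.0], [0.958, -0.287, -0.002], [-0.002, 0.0, -1.0]]
wrist_force: [-0.7, -1.7, 4.3]
grip_width: 0.449
da -120.2 move 0.021 static 0.038 +- 0.008 z 0.1875 w 39.4 t 33.6 [0.07 0.09 0.04]
```

View pics/w8.png

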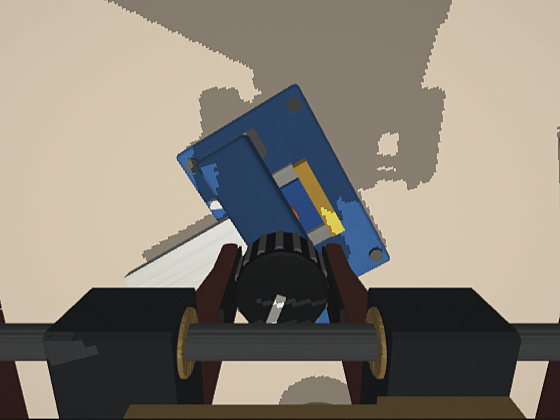

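The mark sits in the hand as before, from (284,296) to (272,322), so the grip did not slip. I'm letting go of the knob and rising.

```bash
python3 -m inch '[[0,0,0,0],[0,0,0,0],[0,0,0,0],[0,0,0,0],[0,0,0,0],[0,0,0,0]]' 80
python3 -m inch '[[0,0,-25,0],[0,0,-60,0],[0,0,-100,0],[0,0,-130,0],[0,0,-140,0],[0,0,-140,0]]'
python3 -c "
from h import *
cpos();cgo(-.08,0,.33,-120)"
```

```text
time: 34.78
eef_pos: [0.5893, -0.1199, 0.1875]
eef_rot: [[0.286, 0.958, -0.0], [0.958, -0.286, -0.002], [-0.002, 0.0, -1.0]]
wrist_force: [0.1, 0.0, 0.9]
grip_width: 0.91
time: 35.52
eef_pos: [0.5893, -0.1196, 0.3274]
eef_rot: [[0.286, 0.958, -0.0], [0.958, -0.286, -0.001], [-0.001, 0.0, -1.0]]
wrist_force: [-0.3, 0.0, -0.6]
grip_width: 0.913
clamp xy [ 0.     -0.0004] z 0.3274 da -120.15 F clamp [-0.3  0.1 -0.6] Tz 0.016 q7 6.2 w 80.2 t 35.525
shift [-39.9 -69.4  -2.6] spin -0.2 | pos [ 0.5893 -0.1196  0.3274] ang 73.4 q7 6.2 t 35.525
```

```bash
python3 -c "
from h import *
snap('wrist','pics/w9.png');snap('scene','pics/s9.png');snap('top','pics/t9.png')
import cv2
t=cv2.imread('pics/s9.png')
a=cv2.resize(t[150:240,195:295],None,fx=5,fy=5,interpolation=cv2.INTER_CUBIC)
w=cv2.imread('pics/w9.png')
cv2.imwrite('pics/s9c.png',a)
"
```

```text
(no output)
```

View pics/s9c.png

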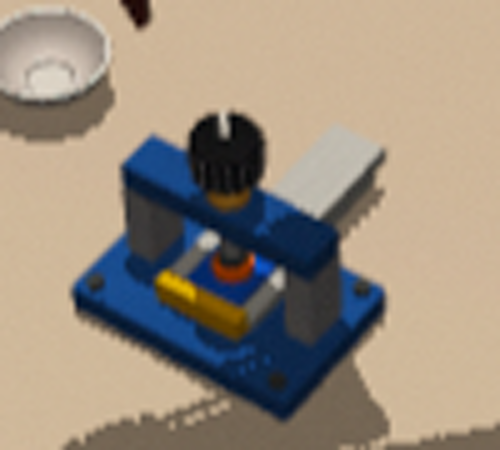

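View pics/w9.png

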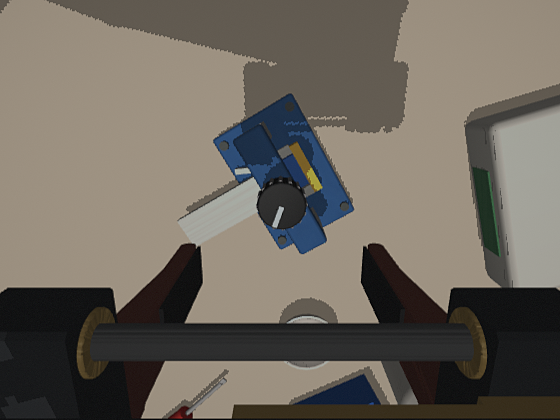

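View pics/t9.png

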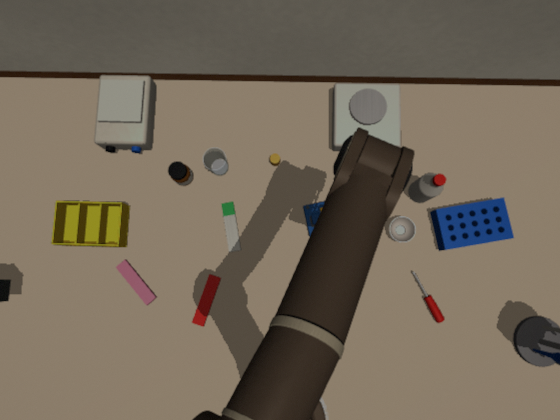

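The coupon is still square on the tongue with the pad on it, the bystanders are where they were, and the hand is clear. I'm handing in.

```bash
python3 -c "
from cell import job
print(job.finish_job())"
```

```text
the job is handed in; nothing more can be done
None
```

The blue-ended coupon is in the clamp, resting against the yellow stop, and I handed the job in at about 36 s; no verdict was reported.

- **Coupon:** I slid it in blue end first, felt about 3.5 N at the stop, and let go. With the pad still clear of it, its tail measured at clamp x = −125 mm, as expected for home, and about 1 mm off the centre line.
- **Clamp force:** I turned the knob 120° clockwise. Fitting the moving torque in both directions put first contact at 89° ± 3.4°, which gives about 13 ± 1.5 N by the stated spring rate. This is an estimate from noisy torque, as there is no direct force reading.
- **Disagreeing check:** the torque felt with the hand stopped began rising around 91–96° and rose faster than the spring alone would cause. I treated it only as a sign of contact, not as a force reading.
- **Last look:** the knob mark had not slipped in the grip. The coupon still lay on the bed at the stop under the pad. The bystanders visible in the last pictures, including the green-ended coupon, looked unmoved, and the open hand was about 14 cm above the knob grip and touching nothing.

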